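# Load a pull-rod sensor fixture and hold it at the index

## Task

Check the pull-rod sensor under side load: first, with the slide still at home, hang the larger of the two steel weights by its handle on the hook at the side of the fixture's slide and let go of it. Then pull the spring-return slide by its knob until its pointer blade is level with the index blade on the scale bar, and keep it there: finish still holding the slide at the index, with the weight hanging freely from the hook. Leave everything else where it stands.

Things in the scene. Friction and masses are not known exactly. Their poses are not given: they have to be found in the camera images.
- fixture: aluminium sensor test fixture, fixed; base plate 380 x 110 x 12 mm, end brackets 80 mm wide, 172 mm high at its x = -150 and +50 mm, dark sensor barrel behind. Origin: on the bench below the knob when the slide is home. -x: the way the slide is pulled (roughly towards the robot); +y: side of the scale bar (y 54 to 70 mm, top 155 mm up); -y: side of the hook
- slide (a joint): travel of the fixture's slide in m along the fixture's -x axis: 0 at home (where the spring keeps it), up to 0.110 pulled out. The spring pulls back with 4 N at home, rising by 0.5 N every 10 mm (about 9 N at 100 mm)
- slide_knob (a point): centre of the top face of the black pull knob that stands upright on the slide: round, 20 mm diameter, its grip 38 mm tall (from 180 to 218 mm above the bench). The slide's block below is 50 mm (x) by 70 mm (y), top 170 mm above the bench
- slide_pointer (a point): outer tip of the slide's pointer: a dark steel blade, 5 mm wide, lying on the slide's top and sticking out to fixture +y, towards the scale bar. 174 mm above the bench
- slide_hook (a point): seat of the slide's hook: top of the bar at its lowest point, 149 mm above the bench, 85 mm to fixture -y of the knob's axis. The hook, an 8 mm round steel bar, leaves the slide's block to fixture -y (block face 35 mm from the knob's axis), dips 5 mm to the seat and ends 23 mm beyond it in an upturned tip, 19 mm higher than the seat. It moves with the slide
- index_line (a point): the index: inner upper edge of a dark steel blade, 5 mm wide, on a small clamp fixed on the scale bar, 174 mm above the bench, 45 to 95 mm from the pointer's home along the pull. The pointer is level with it when both have the same x in the fixture's frame; the blades pass without contact
- weight: larger steel weight: disc 58 mm across, 32 mm thick, under a rigid arched handle. Origin: centre of underside. Handle: 8 mm round bar in its x-z plane, uprights at x = +-22 mm, top bar's axis 92 mm up; opening 36 mm wide (18 at its top), from 32 to 88 mm up, seen along y. On top a grip post, 14 x 14 mm (sides along x, y), 94 to 126 mm up. About 0.4 kg; both sides alike
- weight_arch (a point): middle of the underside of the larger weight's top handle bar, 88 mm above its underside; it comes to rest on slide_hook when hung
- weight_grip (a point): top of the larger weight's square grip post, 126 mm above its underside
- small_weight: the smaller steel weight, not to be used: same handle, disc of 40 mm diameter, 16 mm thick; 110 mm tall in all. Origin: centre of the underside
- sensor: bystander: a loose sensor, black 30 mm cube-like housing on a 55 x 34 mm steel plate, 28 mm high. Origin: centre of the underside
- jar: bystander: small amber jar, 48 mm diameter, 55 mm tall. Origin: centre of the underside
- bottle: bystander: clear plastic bottle, 52 mm diameter, 120 mm tall. Origin: centre of the underside
- screwdriver: bystander: a screwdriver with grey handle, 170 mm long, lying on the bench. Origin: underside, about mid-length
- coupling: bystander: brass coupling ring, 40 mm diameter, 18 mm tall, lying flat. Origin: centre of the underside
Mind the look-alikes: they are no part of the job. Leave any red, turquoise or yellow look-alike of the weight alone.

How it is judged:
By the outcome, as a careful person would: the job done as asked, in the order asked, and still so for the second after the job is handed in, while the arm keeps its last pose, push and grip.
It also fails if it takes over 53 s, if anything falls off the work surface, if the arm or the gripper's body presses on something with over 40 N, if the wrist force passes 120 N, or if a joint passes its speed limit or range.

## Robot

A 6-joint arm with a two-finger parallel gripper is mounted at the origin on the work surface. World frame = base frame: x ahead of the robot, y to its left, z up, the work surface at z = 0. Lengths are in mm, angles in degrees, forces in N, time in s.
With the tool pointing down it reaches from about 350 to 850 mm from the base axis. Payload 8.1 kg.
Tool frame: the origin (TCP) lies between the finger pads; the fingertips stand 22 mm ahead of it and the grasp point (between the pads) lies 3 mm ahead of it (r.nose_length is the z of the fingertips in the tool frame, in mm); z points along the fingers, x is the direction in which the jaws open and shut, and the axes are right-handed (so a half turn about z gives the same grasp; the last joint's range is limited). The gripper opens to 85 mm and grips with 20 to 120 N. Pads are 22 mm wide; open, the fingers measure 114 mm over their backs; the gripper's body (76 mm by 85 mm) begins 54 mm behind the grasp point. The pads swing forward as they close: fully open they stand 13 mm farther back than shut.
Start: joints at [-77.601, 7.471, 85.268, -0, 87.261, -4.893], TCP at [178.364, -572.88, 253.292] pointing down, gripper open.
Joint ranges: [-169.43, 169.43], [-51.17, 129.36], [1.28, 143.12], [-76.62, 256.62], [0, 156.53], [-152.29, 152.29]. Speed limits (degrees/s): [136.94, 136.94, 159.86, 180, 180, 180].

## Interface

Orientations are given as [roll, pitch, yaw] about the fixed x, y, z axes, in that order (R = Rz(yaw) Ry(pitch) Rx(roll)).
In Python, from bench import r gives the robot as it stands.
- The arm moves only by the shell command python3 -m jog 'ROWS' [FORCE]. ROWS is JSON, a list of rows, each a list of 5 numbers: the shift along the tool's x, y, z in m, then the turn about the tool's z in degrees, then the opening in per cent of the stroke, from 0 (shut) to 100 (fully open). A call has 1 to 8 rows; each row is the pose to reach, as a shift and turn from the pose measured when the call began, along the tool's axes at that moment; what a row does not reach only later rows make up. A row lasts 1/10 s, in which the tool goes at most 50 mm and 8.59 degrees, less where a joint would pass 70% of its speed; a pose out of reach is approached as far as the arm can. A call with a gripper value outside its range is refused whole. The fingers move at their own pace and stop on an object; FORCE is the grip in N (left out, the last holds). Time passes only in rows, so rows that repeat a pose let the fingers close. It gives the time, the measured TCP pose, the force and the opening at its end, in the units of the state.
- r.sense(): the state, without advancing time (a new reading comes with each control period).
- r.snapshot(name): name is "scene" or "top" or "wrist"; returns a dict with "image" (384x512x3 uint8, red, green, blue), "K" (3x3 intrinsics, pixels), "T" (4x4, takes a point from camera to world coordinates); the wrist camera has in their place "tool_from_camera" (4x4, takes a point from camera to tool coordinates, whose origin is the TCP and whose axes are the tool frame's). Camera axes: x right, y down, z forward; pixel columns grow to the right and rows downward; lengths in mm; the calibration is good to about 2 mm. A picture is of the moment at which its call begins: read the wrist's pose just before it. There is no depth.
- r.hand_in(): hands the job in, once; it reports no verdict.
Trained networks look in a picture, given as the dict that the camera call returned (one of the last four; its "shot" number tells which), for a name from the list of things; names that differ only in an ending like _2 or _b are one class to them, and where a whole thing is asked for, a point or a joint stands for the part that bears it (a point fixed in the world has none). Each returns a list of dicts, best first, with "conf" (0 to 1); they miss things now and then, are a little off and sometimes report something else, mostly with a low value. They report only what shows in the picture. A call takes as long as a camera call. They do not tell look-alikes from the thing itself.
- r.search_frame(picture, label): "bbox" ([left, top, right, bottom] in pixels, round what is visible of it).
- r.pinpoint(picture, label): "uv" ([column, row] in pixels: a listed point, or the origin of a listed thing).
The state is a dict: "time": time; "joint_pos": joint angles; "qd": joint speeds; "joint_efforts": joint torques, N m; "tool_pos": TCP position; "tcp_rot": TCP orientation; "ft_force": force on the tool from outside, world axes, zero at the start; "wrist_torque": the same for the moment, N m; "finger_gap": finger opening in mm.
Only numpy, scipy, OpenCV 4.12 (cv2) and the standard library are available. Lean on these libraries where they do the work, as an engineer would, in place of code of your own. Each camera call takes 0.05 s, during which the arm holds its last target. There are 200 camera calls.

## Working session

There is one attempt and no reset: what is moved stays moved. The work goes in short steps, Python scripts to look and compute and a shell command to move; the robot and the scene stay as the last step left them, time stands still between calls to the robot, and variables do not carry over. Pictures are saved under pics/ and viewed, about 8 in all and at most 12, crops included, and the job is handed in when it is done.

```bash
ls; mkdir -p pics
cat > h.py <<'E'
import numpy as np, cv2
from bench import r
from scipy.spatial.transform import Rotation as R
def toolT():
    s=r.sense(); T=np.eye(4); T[:3,:3]=R.from_euler('xyz',s['tcp_rot'],degrees=True).as_matrix(); T[:3,3]=s['tool_pos']; return T
def shot(name):
    T=toolT() if name=='wrist' else None
    p=r.snapshot(name); p['W']=T@np.array(p['tool_from_camera']) if name=='wrist' else np.array(p['T']); return p
def atz(p,uv,z):
    d=p['W'][:3,:3]@np.linalg.inv(p['K'])@[uv[0],uv[1],1]; o=p['W'][:3,3]; return o+d*(z-o[2])/d[2]
def proj(p,X):
    c=np.linalg.inv(p['W'])@np.append(X,1); q=np.array(p['K'])@c[:3]; return q[:2]/q[2]
def tri(L):
    A=np.zeros((3,3));b=np.zeros(3)
    for p,uv in L:
        d=p['W'][:3,:3]@np.linalg.inv(p['K'])@[uv[0],uv[1],1]; d/=np.linalg.norm(d); M=np.eye(3)-np.outer(d,d); A+=M; b+=M@p['W'][:3,3]
    return np.linalg.solve(A,b)
def save(p,f,crop=None,s=1):
    im=p['image'][:,:,::-1]
    if crop: im=im[crop[1]:crop[3],crop[0]:crop[2]]
    cv2.imwrite('pics/'+f,cv2.resize(im,None,fx=s,fy=s,interpolation=cv2.INTER_CUBIC))
E
cat > a.py <<'E'
from h import *
a=shot('scene');b=shot('top')
cv2.imwrite('pics/a.png',np.hstack([a['image'],b['image']])[:,:,::-1][:, :] if 0 else cv2.resize(np.vstack([a['image'],b['image']])[:,:,::-1],None,fx=.78,fy=.78))
save(b,'top.png',None,1.5); save(a,'scene.png',None,1.5)
H=dict(slide_knob=218,slide_pointer=174,slide_hook=149,index_line=174,weight_arch=88,weight_grip=126,weight=0,small_weight=0,fixture=0)
for l,z in H.items():
  for n,p in (('scene',a),('top',b)):
    for q in r.pinpoint(p,l)[:4]: print(l,n,round(q['conf'],2),np.round(q['uv'],1),np.round(atz(p,q['uv'],z)[:2],1))
print(np.round(a['W'],2).tolist(),np.round(b['W'],2).tolist(),r.sense())
E
python3 a.py
```

```text
pics
slide_knob scene 0.8 [275.3 243.9] [683.4 134.3]
slide_knob top 0.89 [196.5 136.2] [684.8 128.1]
slide_pointer scene 0.9 [293.4 258.9] [669.4 178.6]
slide_pointer scene 0.63 [176.8 161.3] [ 605.9 -238.3]
slide_pointer scene 0.18 [276.3 242.7] [656.8 121.5]
slide_pointer top 0.62 [178.4 146.9] [669.5 180.7]
slide_hook scene 0.63 [242.7 244.5] [696.7  50.5]
slide_hook top 0.85 [233.4 140. ] [691.9  42.7]
index_line top 0.63 [183.9 173.1] [601.9 166. ]
index_line top 0.38 [314.7 230.1] [ 455.5 -158.3]
weight_arch scene 0.93 [178.6 170.1] [ 579.3 -267.7]
weight_arch scene 0.8 [138.9 166. ] [ 635.8 -370.3]
weight_arch scene 0.74 [225.7 188.9] [ 552.5 -116.7]
weight_arch scene 0.34 [240.6 241. ] [663.2  18.2]
weight_arch top 0.8 [293.2 199. ] [ 542.6 -114. ]
weight_arch top 0.71 [350.2 182.2] [ 586.4 -268.9]
weight_arch top 0.67 [362.9 224.3] [ 472.5 -298.2]
weight_arch top 0.59 [385.3 160.8] [ 644.1 -366.4]
weight_grip scene 0.82 [131.8 158.3] [ 645.9 -379. ]
weight_grip scene 0.82 [224.  179.3] [ 550.8 -122.2]
weight_grip scene 0.63 [190.5 131.2] [ 467.  -313.4]
weight_grip scene 0.
[... 1101 characters left out ...]
29], [0.0, 0.0, 0.0, 1.0]] {'time': 1.0, 'joint_pos': array([-7.76025857e+01,  7.46939328e+00,  8.52659859e+01,  5.05117696e-04,
        8.72599405e+01, -4.89282127e+00]), 'qd': array([-0.03452038,  0.03281773, -0.04458574, -0.03595083,  0.09403107,
        0.0954215 ]), 'joint_efforts': array([ 7.85516222e-04, -5.69333339e+01, -5.00876749e+01, -2.38555322e-04,
        1.56216956e-03,  6.58031155e-06]), 'tool_pos': array([ 178.35996128, -572.90615464,  253.32812981]), 'tcp_rot': array([-1.79999896e+02, -4.70628642e-03, -7.27097885e+01]), 'ft_force': array([-0.30085169,  0.59443275,  0.00529259]), 'wrist_torque': array([ 0.02096432, -0.04218693,  0.01699387]), 'finger_gap': 85.47462732602767}
```

View pics/top.png

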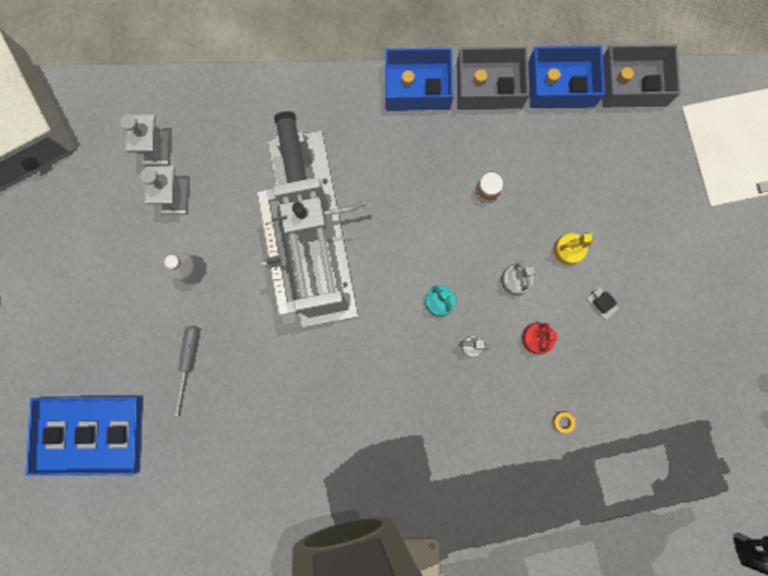

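View pics/scene.png

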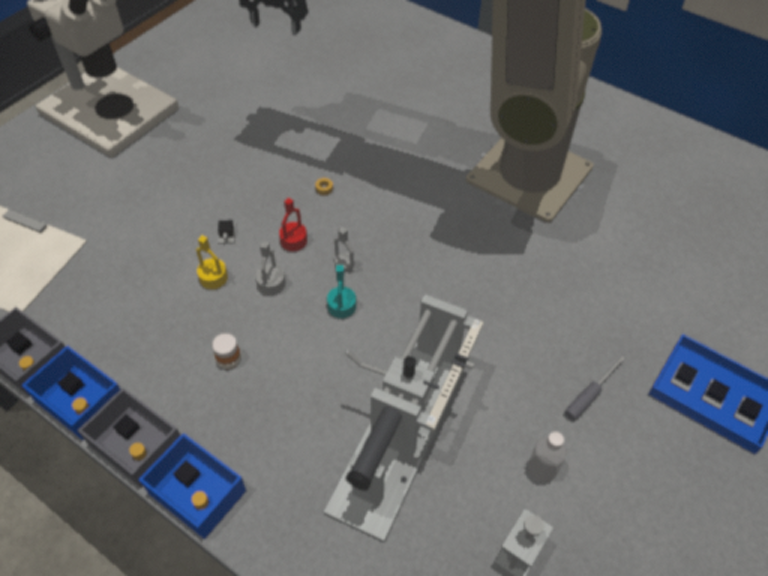

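The top view (x1.5 picture) shows five weights. Yellow is at (572,247), red at (540,338), turquoise at (440,300), the small grey one at (473,345), and the larger bare-steel one at (518,277). That last one, at about (586,-266) in the world, is the one meant. Next I move to look at it from close by.

```bash
python3 -m jog '[[-0.02,-0.046,-0.04,-6,100],[-0.04,-0.092,-0.08,-13,100],[-0.06,-0.138,-0.08,-20,100],[-0.08,-0.184,-0.08,-27,100],[-0.1,-0.23,-0.08,-34,100],[-0.12,-0.276,-0.08,-41,100],[-0.14,-0.322,-0.08,-48,100],[-0.16,-0.368,-0.08,-52,100]]'
cat > b.py <<'E'
from h import *
import sys
p=shot('wrist'); s=r.sense(); print(s['time'],np.round(s['tool_pos'],1),np.round(s['tcp_rot'],1)); print(np.round(p['tool_from_camera'],2).tolist(),p['K'][0])
save(p,sys.argv[1],None,1.5)
H=dict(slide_knob=218,slide_pointer=174,slide_hook=149,index_line=174,weight_arch=88,weight_grip=126,weight=0)
for l in sys.argv[2:]:
    for q in r.pinpoint(p,l)[:4]: print(l,round(q['conf'],2),np.round(q['uv'],1),np.round(atz(p,q['uv'],H[l])[:2],1))
E
python3 b.py w1.png weight_arch weight_grip weight
```

```text
time: 1.8
tool_pos: [464.8, -325.3, 333.6]
tcp_rot: [180.0, -0.0, -20.4]
ft_force: [0.2, -1.2, 0.6]
finger_gap: 85.3
1.85 [ 469.8 -319.8  333.4] [-1.798e+02 -1.000e-01 -2.000e+01]
[[1.0, 0.0, 0.0, 0.37], [-0.0, 0.95, 0.3, -76.03], [-0.0, -0.3, 0.95, -120.1], [0.0, 0.0, 0.0, 1.0]] [270.47694023   0.         261.32395484]
weight_arch 0.93 [261.5 148.3] [ 472.1 -308.4]
weight_arch 0.84 [331.6  86.9] [ 582.4 -266.4]
weight_arch 0.73 [396.4 146.8] [ 643.7 -370. ]
weight_grip 0.95 [260.1 151.1] [ 471.4 -305.3]
weight_grip 0.76 [411.8 152.7] [ 644.  -371.6]
weight_grip 0.63 [342.   88.7] [ 583.5 -271.1]
weight 0.87 [370.2 142.1] [ 640.9 -374.9]
weight 0.83 [262.1 139.7] [ 473.4 -308.3]
weight 0.62 [320.3  91. ] [ 585.9 -268.9]
```

```bash
python3 -m jog '[[0.03,-0.04,0.02,0,100],[0.06,-0.08,0.04,0,100],[0.09,-0.115,0.04,0,100],[0.09,-0.115,0.04,0,100],[0.09,-0.115,0.04,0,100]]'
python3 b.py w2.png weight_arch weight_grip weight
```

```text
time: 2.5
tool_pos: [588.9, -250.1, 292.2]
tcp_rot: [180.0, 0.1, -20.6]
ft_force: [0.0, -1.3, 0.1]
finger_gap: 85.4
2.55 [ 588.3 -250.9  292.9] [ 1.799e+02  1.000e-01 -2.060e+01]
[[1.0, 0.0, 0.0, 0.38], [-0.0, 0.95, 0.3, -76.03], [-0.0, -0.3, 0.95, -120.1], [0.0, 0.0, 0.0, 1.0]] [270.47694023   0.         261.32395484]
weight_arch 0.81 [187.1  76. ] [ 548.7 -122.8]
weight_arch 0.79 [326.5 236.9] [ 637.7 -367.8]
weight_arch 0.74 [265.9 181. ] [ 588.8 -267. ]
weight_arch 0.66 [194.8 237.7] [ 472.8 -307.5]
weight_grip 0.97 [340.7 256. ] [ 644.  -376.2]
weight_grip 0.95 [267.4 194.7] [ 588.1 -272.2]
weight_grip 0.81 [186.1 250.3] [ 472.8 -304.1]
weight_grip 0.74 [173.1  72.4] [ 545.2 -121.7]
weight 0.82 [316.2 214. ] [ 639.5 -372.7]
weight 0.75 [208.6 212.6] [ 474.5 -308.5]
weight 0.62 [263.3 169.1] [ 584.3 -271.3]
weight 0.61 [202.2  79.5] [ 548.5 -119.2]
```

View pics/w2.png

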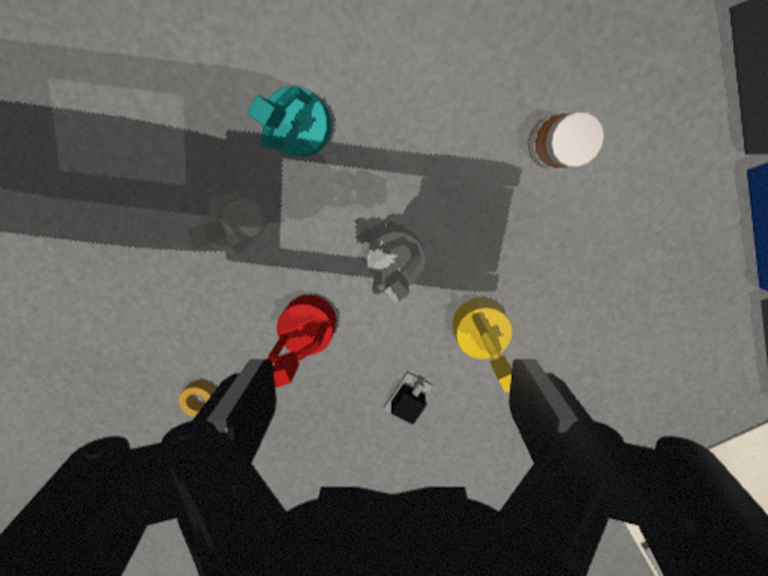

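The bare-steel larger weight sits in the arm's shadow at about (392,265), between the red (305,330) and yellow (483,330) ones. I enlarge it to confirm and to read its handle yaw.

Run:
```python
from h import *
im=cv2.imread('pics/w2.png')[190:330,310:470]
im=cv2.convertScaleAbs(im,alpha=1.7,beta=10)
cv2.imwrite('pics/w2c.png',cv2.resize(im,None,fx=4.2,fy=4.2,interpolation=cv2.INTER_CUBIC))
```

```text
(no output)
```

View pics/w2c.png

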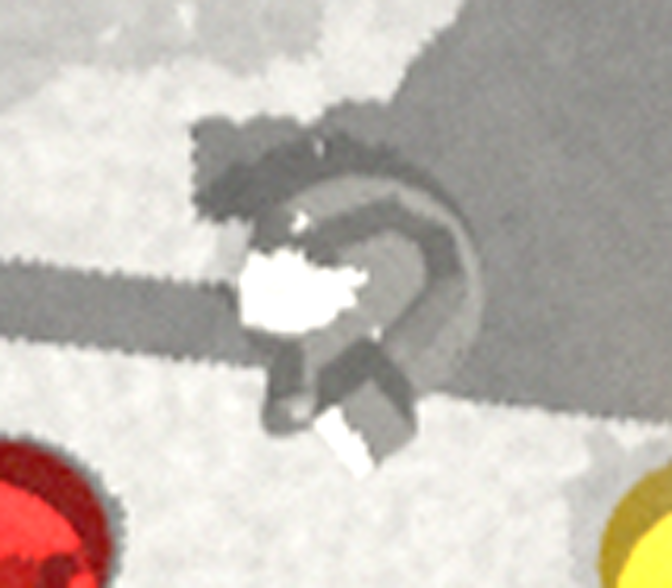

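Run:
```python
from h import *
p=shot('wrist')
c=np.array([587,-269.5])
tiles=[]
def draw(im,P,col,closed=False):
    q=[((proj(p,X)-np.array([207,127]))*5).astype(int) for X in P]
    cv2.polylines(im,[np.array(q)],closed,col,1)
for yaw in (0,30,60,90,120,150):
    im=cv2.resize(cv2.convertScaleAbs(p['image'][127:217,207:297,::-1],alpha=1.7,beta=10),None,fx=5,fy=5,interpolation=cv2.INTER_CUBIC)[:,:]
    a=np.radians(yaw);M=np.array([[np.cos(a),-np.sin(a)],[np.sin(a),np.cos(a)]])
    W=lambda L:[np.append(c+M@np.array(v[:2]),v[2]) for v in L]
    draw(im,W([(29*np.cos(t),29*np.sin(t),32) for t in np.linspace(0,6.3,40)]),(0,255,0))
    draw(im,W([(-22,0,32),(-22,0,70),(-13,0,92),(13,0,92),(22,0,70),(22,0,32)]),(0,0,255))
    draw(im,W([(-7,-7,126),(7,-7,126),(7,7,126),(-7,7,126)]),(255,0,0),True)
    cv2.putText(im,str(yaw),(5,30),0,1,(255,0,255),2); tiles.append(cv2.resize(im[60:360,60:360],(265,265)))
cv2.imwrite('pics/fit.png',np.vstack([np.hstack(tiles[:3]),np.hstack(tiles[3:])]))
```

```text
(no output)
```

View pics/fit.png

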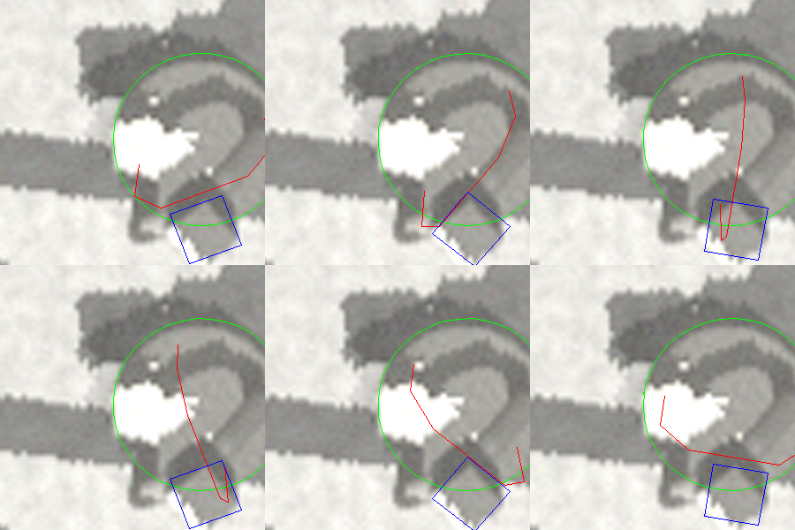

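Yaw of about 30° fits: the left upright and the post's square line up. I turn the jaws to that yaw, go lower and refine.

```bash
python3 -m jog '[[-0.014,0.002,0,-8.5,100],[-0.014,0.002,0.02,-17,100],[-0.014,0.002,0.04,-25.5,100],[-0.014,0.002,0.05,-34,100],[-0.014,0.002,0.05,-42.5,100],[-0.014,0.002,0.05,-50.6,100],[-0.014,0.002,0.05,-50.6,100],[-0.014,0.002,0.05,-50.6,100]]'
python3 - <<'E'
from h import *
s=r.sense();print(np.round(s['tool_pos'],1),s['tcp_rot'],s['time'])
p=shot('wrist')
H=dict(weight_arch=88,weight_grip=126,weight=0)
for l in H:
    for q in r.pinpoint(p,l)[:3]: print(l,round(q['conf'],2),np.round(q['uv'],1),np.round(atz(p,q['uv'],H[l])[:2],1))
c=np.array([587,-269.5])
o=(proj(p,np.append(c,80))-45).astype(int)
tiles=[]
def draw(im,P,col,closed=False):
    q=[((proj(p,X)-o)*4.4).astype(int) for X in P]
    cv2.polylines(im,[np.array(q)],closed,col,1)
base=cv2.resize(cv2.convertScaleAbs(p['image'][o[1]:o[1]+90,o[0]:o[0]+90,::-1],alpha=1.5,beta=10),None,fx=4.4,fy=4.4,interpolation=cv2.INTER_CUBIC)
tiles=[base]
for yaw in (30,):
    im=base.copy()
    a=np.radians(yaw);M=np.array([[np.cos(a),-np.sin(a)],[np.sin(a),np.cos(a)]])
    W=lambda L:[np.append(c+M@np.array(v[:2]),v[2]) for v in L]
    draw(im,W([(29*np.cos(t),29*np.sin(t),32) for t in np.linspace(0,6.3,40)]),(0,255,0))
    draw(im,W([(-22,0,32),(-22,0,70),(-13,0,92),(13,0,92),(22,0,70),(22,0,32)]),(0,0,255))
    draw(im,W([(-7,-7,126),(7,-7,126),(7,7,126),(-7,7,126)]),(255,0,0),True)
    tiles.append(im)
cv2.imwrite('pics/fit2.png',np.hstack(tiles)); print(o)
E
```

```text
time: 3.55
tool_pos: [573.9, -249.0, 244.6]
tcp_rot: [179.9, -0.0, 29.6]
ft_force: [-0.1, -0.1, 0.6]
finger_gap: 85.5
[ 573.9 -249.   244.6] [ 1.79887986e+02 -2.69916217e-02  2.95932755e+01] 3.55
weight_arch 0.95 [259.2 203.9] [ 585.1 -275.1]
weight_arch 0.92 [151.5 177.2] [ 471.3 -305.2]
weight_arch 0.91 [302.4  52.6] [ 546.3 -125.5]
weight_grip 0.9 [260.2 212.6] [ 583.5 -269.7]
weight_grip 0.89 [257.6 317.6] [ 642.1 -378.7]
weight_grip 0.71 [310.   39.4] [ 545.  -122.5]
weight 0.62 [180.3 160.8] [ 476.2 -303. ]
weight 0.56 [261.6 254. ] [ 644.6 -374. ]
[218 153]
```

View pics/fit2.png

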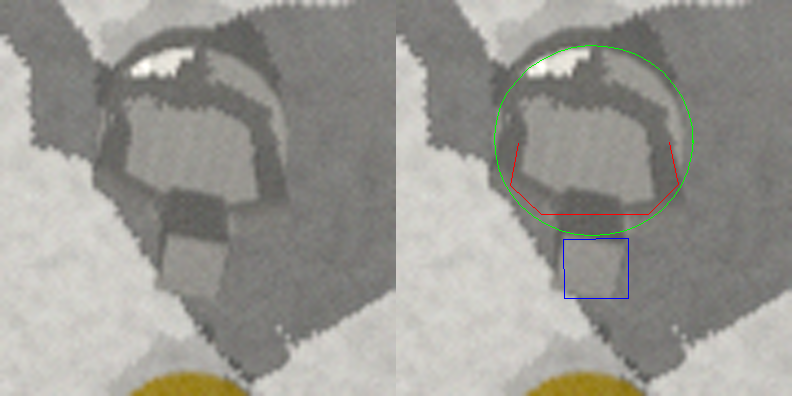

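The post and handle fit well, shifted about 1.6 mm and turned about 6.5° from the model, so the yaw is about 23°. Next comes the descent onto the post and the grip.

```bash
python3 -m jog '[[0,0.024,0,6.5,100],[0,0.024,0.03,6.5,100],[0,0.024,0.06,6.5,100],[0,0.024,0.085,6.5,100],[0,0.024,0.105,6.5,100],[0,0.024,0.118,6.5,100],[0,0.024,0.122,6.5,100],[0,0.024,0.122,6.5,100]]' 60 && python3 -m jog '[[0,0,0,0,15],[0,0,0,0,10],[0,0,0,0,0],[0,0,0,0,0],[0,0,0,0,0],[0,0,0,0,0]]' 60
```

```text
time: 4.55
tool_pos: [586.1, -269.4, 122.2]
tcp_rot: [179.9, -0.0, 23.3]
ft_force: [-0.3, -0.3, 0.2]
finger_gap: 85.5
time: 5.15
tool_pos: [586.2, -269.6, 122.7]
tcp_rot: [179.9, -0.0, 23.2]
ft_force: [-0.7, -0.8, 2.3]
finger_gap: 12.9
```

```bash
python3 -m jog '[[0,0,-0.03,0,0],[0,0,-0.07,0,0],[0,0,-0.115,0,0],[0.02,-0.02,-0.155,2,0],[0.045,-0.05,-0.17,5,0],[0.07,-0.08,-0.18,8,0],[0.095,-0.11,-0.18,11,0],[0.12,-0.135,-0.18,13.2,0]]' && python3 -m jog '[[0.025,-0.02,0,0,0],[0.025,-0.02,0,0,0],[0.025,-0.02,0,0,0]]'
cat > c.py <<'E'
from h import *
import sys
s=r.sense();print(np.round(s['tool_pos'],1),np.round(s['tcp_rot'],1),s['time'],s['finger_gap'],s['ft_force'])
p=shot('wrist'); save(p,sys.argv[1],None,1.5)
b=shot('top')
H=dict(slide_knob=218,slide_pointer=174,slide_hook=149,index_line=174)
for l in H:
    for n,i in (('w',p),('t',b)):
        for q in r.pinpoint(i,l)[:2]: print(l,n,round(q['conf'],2),np.round(q['uv'],1),np.round(atz(i,q['uv'],H[l])[:2],1))
E
python3 c.py w3.png
```

```text
time: 5.95
tool_pos: [643.1, -96.0, 302.3]
tcp_rot: [179.9, -0.0, 9.9]
ft_force: [0.8, 0.1, -3.5]
finger_gap: 12.8
time: 6.25
tool_pos: [664.0, -71.2, 300.7]
tcp_rot: [180.0, 0.1, 10.0]
ft_force: [0.0, -0.4, -4.7]
finger_gap: 12.8
[664.  -71.2 300.7] [1.8e+02 1.0e-01 1.0e+01] 6.25 12.84218963370595 [ 0.04424913 -0.37079115 -4.65086147]
slide_knob t 0.62 [199.3 138.8] [678.2 121.3]
slide_pointer t 0.68 [180.3 143.6] [678. 176.]
slide_hook w 0.61 [316.3  74.4] [695.7  37.9]
slide_hook t 0.92 [233.  139.4] [693.5  43.7]
index_line t 0.54 [183.6 172.2] [604.2 166.8]
```

View pics/w3.png

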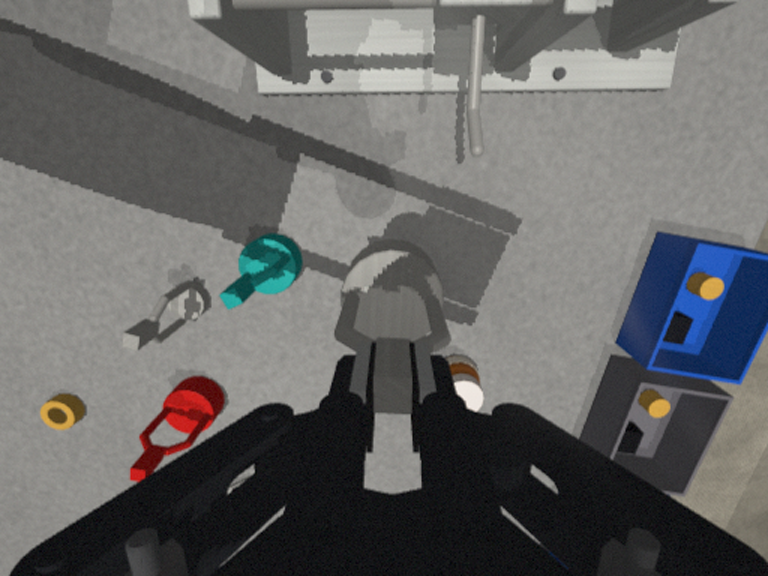

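```bash
cat > g.py <<'E'
from h import *
a=np.radians(10.3);ex=np.array([np.cos(a),np.sin(a)]);ey=np.array([-np.sin(a),np.cos(a)])
p=shot('wrist')
def f(n,uv,z):
    X=atz(p,np.array(uv)/1.5,z)[:2]; print(n,np.round(X,1),'fix-x',round(X@ex,1),'fix-y',round(X@ey,1))
f('base edge L top',(258,90),12);f('base edge R top',(670,86),12)
f('base edge L bot',(258,95),0);f('base edge R bot',(670,92),0)
f('seat',(475,108),149);f('bar mid',(477,60),154-2);f('bar start',(479,16),154)
f('tip end',(477,148),166)
t=shot('top')
print('tcp',toolT()[:2,3]@ex,toolT()[:2,3]@ey)
for n,uv,z in (('hook',(233,139.4),149),('hook',(233.4,140),149),('knob',(196.5,136.2),218),('pointer',(178.4,146.9),174),('pointer2',(180.3,143.6),174),('index',(183.9,173.1),174),('index',(183.6,172.2),174)):
    X=atz(t,uv,z)[:2]; print(n,np.round(X,1),np.round([X@ex,X@ey],1))
# top-image base corners px: right edge
for uv in ((325/1.5,132/1.5),(357/1.5,317/1.5)):
    X=atz(t,uv,12)[:2]; print('basecorner',np.round(X,1),np.round([X@ex,X@ey],1))
im=t['image'][110:200,160:260,::-1]; cv2.imwrite('pics/topc.png',cv2.resize(im,None,fx=6,fy=6,interpolation=cv2.INTER_CUBIC))
E
python3 g.py
```

```text
base edge L top [519.4  37.3] fix-x 517.7 fix-y -56.1
base edge R top [891.8 106.2] fix-x 896.4 fix-y -55.0
base edge L bot [515.9  34. ] fix-x 513.6 fix-y -58.8
base edge R bot [900.8 104.3] fix-x 904.9 fix-y -58.4
seat [696.6  38.8] fix-x 692.4 fix-y -86.4
bar mid [691.1  64.3] fix-x 691.5 fix-y -60.4
bar start [686.7  85.9] fix-x 691.0 fix-y -38.3
tip end [700.1  15.3] fix-x 691.6 fix-y -110.2
tcp 640.5913497115891 -189.81474652382286
hook [693.5  43.7] [690.2 -81. ]
hook [691.9  42.7] [688.4 -81.7]
knob [684.8 128.1] [696.7   3.6]
pointer [669.5 180.7] [691.   58.1]
pointer2 [678. 176.] [698.5  52. ]
index [601.9 166. ] [621.8  55.7]
index [604.2 166.8] [624.3  56. ]
basecorner [887.2 100.9] [891.  -59.4]
basecorner [517.2  39. ] [515.9 -54.1]
```

```bash
python3 -m jog '[[0.02,-0.016,0.02,-0.3,0],[0.04,-0.03,0.045,-0.3,0],[0.051,-0.04,0.07,-0.3,0],[0.051,-0.04,0.083,-0.3,0],[0.051,-0.04,0.088,-0.3,0],[0.051,-0.04,0.088,-0.3,0],[0.051,-0.04,0.088,-0.3,0]]'
python3 c.py w4.png
```

```text
time: 7.55
tool_pos: [708.0, -25.0, 216.2]
tcp_rot: [179.9, -0.1, 10.2]
ft_force: [0.4, 0.2, -2.8]
finger_gap: 12.9
[708.  -25.  216.2] [ 1.799e+02 -1.000e-01  1.020e+01] 7.55 12.933851757933075 [ 0.41731851  0.23389821 -2.83028523]
slide_knob t 0.71 [199.  136.7] [683.5 122. ]
slide_knob t 0.49 [257.9 126.6] [706.7 -21.6]
slide_pointer t 0.67 [179.4 145.7] [672.5 178.2]
slide_hook w 0.8 [260.4 120.3] [695.6  39.1]
slide_hook t 0.59 [236.5 134.6] [706.2  34.5]
index_line t 0.65 [184.2 173.6] [600.6 165.2]
```

View pics/w4.png

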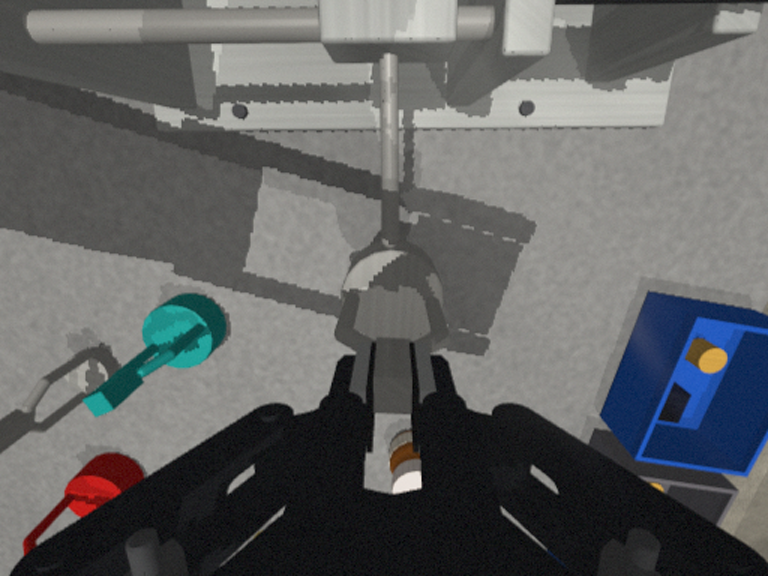

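The hook (column 390) lines up with the arch (column 392). I insert over the seat, check the force, then lower.

```bash
python3 -m jog '[[0,-0.015,0.003,0,0],[0,-0.035,0.003,0,0],[0,-0.052,0.003,0,0],[0,-0.062,0.003,0,0],[0,-0.066,0.003,0,0],[0,-0.066,0.003,0,0],[0,-0.066,0.003,0,0]]' && python3 -m jog '[[0,0,0.006,0,0],[0,0,0.012,0,0],[0,0,0.018,0,0],[0,0,0.022,0,0],[0,0,0.025,0,0],[0,0,0.025,0,0]]'
```

```text
time: 8.75
tool_pos: [696.0, 40.5, 211.4]
tcp_rot: [179.9, -0.0, 10.2]
ft_force: [-0.4, -0.7, -4.2]
finger_gap: 12.4
time: 9.35
tool_pos: [695.7, 40.4, 185.6]
tcp_rot: [179.9, 0.0, 10.2]
ft_force: [1.1, 0.2, -3.2]
finger_gap: 13.0
```

```bash
python3 -m jog '[[0,0,0.001,0,0],[0,0,0.002,0,0],[0,0,0.003,0,0],[0,0,0.003,0,0],[0,0,0.003,0,0]]'; python3 -c "
from h import *
p=shot('wrist'); save(p,'w5.png',None,1.5)"
```

```text
time: 9.85
tool_pos: [696.3, 40.7, 184.1]
tcp_rot: [179.9, -0.1, 10.2]
ft_force: [-2.4, -0.0, 6.0]
finger_gap: 12.9
```

View pics/w5.png

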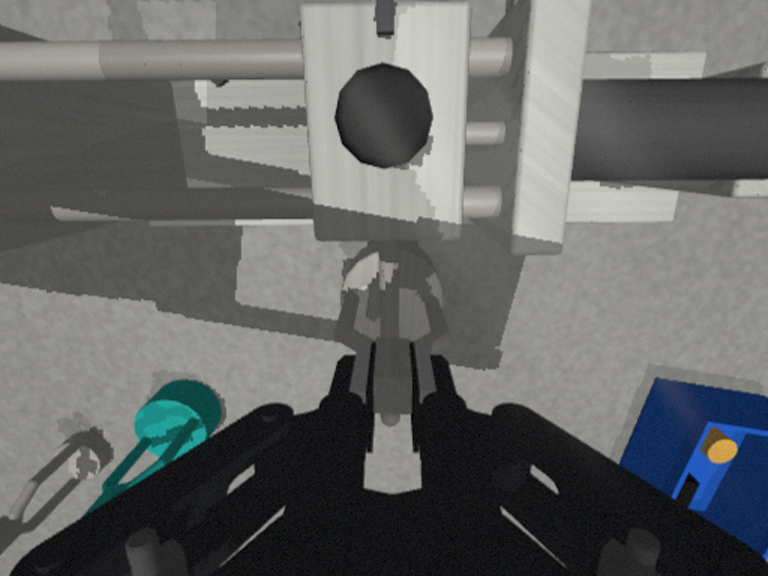

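The arch is on the seat: the force went from -3 N to +6 N, and the hook tip shows beyond the post at (390,418). I ease off and release.

```bash
python3 -m jog '[[0,0,-0.001,0,0],[0,0,-0.001,0,25],[0,0,-0.001,0,50],[0,0,-0.001,0,60],[0,0,-0.001,0,60],[0,0,-0.001,0,60]]' && python3 -m jog '[[0,0,-0.01,0,60],[0,0,-0.03,0,60],[0,0,-0.06,0,60],[0,0,-0.09,0,60],[0,0,-0.1,0,60],[0,0,-0.1,0,60]]'
python3 c.py w6.png
```

```text
time: 10.5
tool_pos: [696.3, 40.6, 185.0]
tcp_rot: [179.9, -0.1, 10.2]
ft_force: [-0.8, -0.2, 0.0]
finger_gap: 51.2
time: 11.1
tool_pos: [697.2, 40.7, 288.2]
tcp_rot: [179.9, -0.4, 10.2]
ft_force: [-0.0, -0.2, 0.8]
finger_gap: 51.5
[697.2  40.7 288.2] [179.9  -0.4  10.2] 11.1 51.459042123905 [-0.00274472 -0.17661602  0.82606002]
slide_knob w 0.69 [254.5  90.9] [677.9 122.5]
slide_knob t 0.79 [197.2 137.6] [681.3 126.4]
slide_pointer w 0.98 [252.5  19.6] [666.7 173.7]
slide_hook t 0.75 [231.5 138. ] [697.3  47.6]
index_line w 0.75 [164.7  21.2] [601.6 160.7]
index_line w 0.27 [254.4  92.7] [677.  122.7]
```

View pics/w6.png

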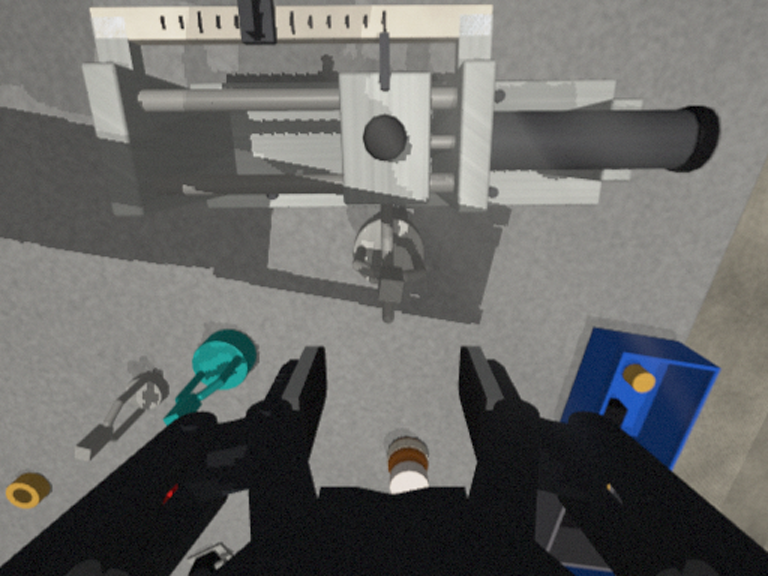

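The weight hangs on the hook at (390,250), clear of the gripper. I move over the knob and measure the knob, pointer and index from there.

```bash
python3 -m jog '[[-0.003,-0.03,0,0,60],[-0.003,-0.06,0,0,60],[-0.003,-0.08,0,0,60],[-0.003,-0.0845,0,0,60],[-0.003,-0.0845,0,0,60],[-0.003,-0.0845,0,0,60]]'
cat > d.py <<'E'
from h import *
import sys
a=np.radians(10.3);ex=np.array([np.cos(a),np.sin(a)]);ey=np.array([-np.sin(a),np.cos(a)])
T=toolT();X=T[:2,3];print('tcp',np.round([X@ex,X@ey,T[2,3]],1),np.round(r.sense()['tcp_rot'],1))
p=shot('wrist'); save(p,sys.argv[1],None,1.5)
H=dict(slide_knob=218,slide_pointer=174,index_line=174,slide_hook=149,weight_grip=187)
for l in H:
    for q in r.pinpoint(p,l)[:2]:
        X=atz(p,q['uv'],H[l])[:2]; print(l,round(q['conf'],2),np.round(q['uv'],1),'fix',np.round([X@ex,X@ey],1))
E
python3 d.py w7.png
```

```text
time: 12.2
tool_pos: [678.2, 122.4, 284.2]
tcp_rot: [179.9, -0.0, 10.2]
ft_force: [0.2, 0.3, 0.6]
finger_gap: 51.4
tcp [689.1  -0.8 284.2] [179.9  -0.   10.2]
slide_knob 0.75 [261.4 214.2] fix [688.9  -3.2]
slide_pointer 0.69 [260.  135.3] fix [687.7  49.8]
index_line 0.75 [177.3 136.9] fix [618.2  48.5]
slide_hook 0.59 [264.5 261.8] fix [692.2 -88.1]
slide_hook 0.28 [261.2 155.8] fix [688.7  27.7]
weight_grip 0.8 [264.  282.7] fix [691.3 -86.5]
```

View pics/w7.png

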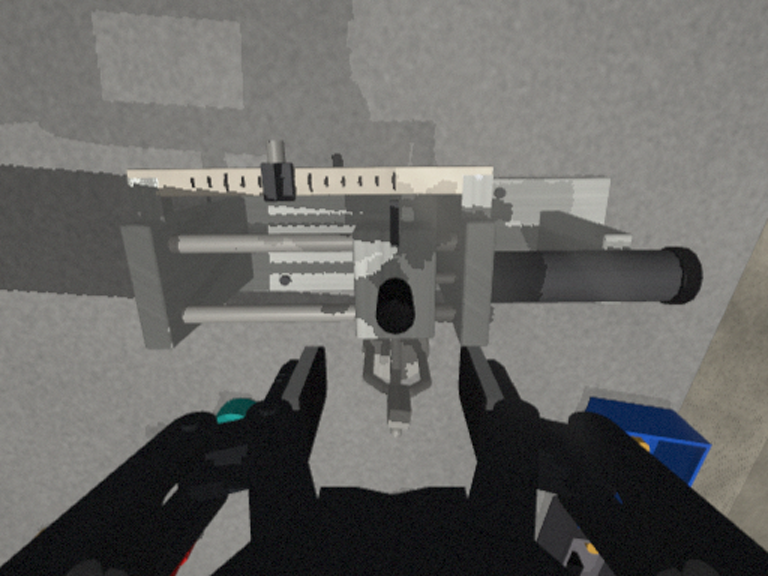

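Knob, pointer and index are all in view: knob at (395,305), pointer at (394,225), index clamp at (279,180). I descend and grip the knob.

```bash
python3 -m jog '[[0.0005,0,0.03,0,60],[0.0005,0,0.055,0,60],[0.0005,0,0.07,0,60],[0.0005,0,0.078,0,60],[0.0005,0,0.078,0,60],[0.0005,0,0.078,0,60]]' 60 && python3 -m jog '[[0,0,0,0,30],[0,0,0,0,20],[0,0,0,0,0],[0,0,0,0,0],[0,0,0,0,0],[0,0,0,0,0]]' 70 && python3 d.py w8.png
python3 - <<'E'
import cv2
im=cv2.imread('pics/w7.png'); g=cv2.cvtColor(im,6)
for y in (150,160,170,176,182,188,194,197,215,230): print(y,g[y,256:304:3], g[y,376:412:3])
E
```

```text
time: 13.1
tool_pos: [679.2, 122.6, 207.4]
tcp_rot: [179.9, -0.1, 10.2]
ft_force: [0.4, 0.2, 0.8]
finger_gap: 51.4
time: 13.7
tool_pos: [679.6, 122.6, 209.4]
tcp_rot: [179.9, -0.2, 10.2]
ft_force: [-2.7, 0.2, 5.3]
finger_gap: 17.9
tcp [690.6  -0.9 209.4] [179.9  -0.2  10.2]
slide_knob 0.74 [260.1 269.8] fix [ 6.896e+02 -4.000e-01]
slide_pointer 0.61 [258.9 147.2] fix [689.   51.3]
index_line 0.91 [139.2 150.6] fix [620.1  49.5]
slide_hook 0.69 [263.5 308.4] fix [692.1 -83.9]
150 [123 126 126 124 129 148 167 129 109  88 131 127 125 131 129 127] [127 124 125 126 124 123 124 125 130 128 123 124]
160 [138 140 149 150 126 142 170 143 120  86 121 131 128 128 126 125] [123 119 120 125 127 129 126 127 123 126 125 133]
170 [202 202  66  72  78  75  45  33  32  85  87  82  37 172 202 202] [200 202 198 196 193 190 184 217 216 218 216 217]
176 [204 121  99  74  76  75  55  23  49  78  83  87  41 161 202 201] [114 181 194 194 192 157  77 195 218 216 216 215]
182 [205  52  95  77  77  76  64  29  32  61  83  82  43 160 198 200] [ 68 175 196 194 195 147  85 201 196 206 215 211]
188 [201 192 151  71  77  75  72  28  29  65  79  83  57  85 203 197] [197 197 198 195 195 197  68 198 188 188 187 189]
194 [183 132  90  61  75  78  77  33  29  59  73  80  63  81 179 170] [129 127 129 125 126 119 120 120 121 130 130 130]
197 [107 110 114  30  67  74  76  40  33  32  32  34  40  70 107 106] [ 84  85  83  87  85  85  86  91  88 112 112 113]
215 [108 110 107 109 106 136 136 104 105 139 117 104 107 136 104 105] [ 86  86  83  86  86  39  34  43  89 116 113 112]
230 [ 85  86  85  80 135 165 165 162 164 164 163 164 164 162 164 163] [79 78 76 75 80 37 33 39 80 81 83 80]
```

Run:
```python
from h import *
a=np.radians(10.3);ex=np.array([np.cos(a),np.sin(a)]);ey=np.array([-np.sin(a),np.cos(a)])
p=shot('wrist'); g=cv2.cvtColor(p['image'],cv2.COLOR_RGB2GRAY); np.save('w8.npy',g)
print(r.pinpoint(p,'index_line')[:1],r.search_frame(p,'index_line'),r.search_frame(p,'slide_pointer')[:1])
for y in range(110,172,4): print(y,'|',*g[y,128:168:2],'|',*g[y,246:276:2])
for uv in ((139,150.6),(148,150),(150,150),(152,150),(259,150)):
    X=atz(p,uv,174)[:2]; print(uv,np.round([X@ex,X@ey],1))
```

```text
[{'uv': [139.9, 146.9], 'conf': 0.92}] [{'bbox': [129.4, 92.6, 168.3, 147.9], 'conf': 0.81}, {'bbox': [220.6, 147.9, 319.8, 305.0], 'conf': 0.27}] [{'bbox': [218.5, 146.8, 322.2, 304.7], 'conf': 0.96}]
110 | 136 138 131 110 103 91 106 115 127 140 96 90 93 75 73 101 96 86 137 139 | 130 128 126 134 134 131 134 136 137 135 133 135 138 139 131
114 | 129 125 97 76 77 78 76 35 32 30 32 37 50 82 87 84 79 33 70 121 | 135 133 135 134 132 137 143 147 148 153 150 150 155 166 165
118 | 208 210 197 78 76 77 78 49 32 31 31 34 50 79 84 85 83 40 49 137 | 209 207 205 205 205 199 200 200 197 198 197 197 197 198 202
122 | 209 210 165 76 73 74 76 74 37 37 33 35 71 81 82 86 83 54 41 134 | 207 207 208 205 202 201 186 67 199 198 196 201 198 199 221
126 | 209 199 51 57 76 75 76 75 31 34 38 28 38 48 83 84 83 64 37 125 | 207 203 206 203 201 203 102 68 199 200 199 201 200 198 199
130 | 209 199 78 44 73 72 76 75 40 35 36 33 37 53 85 82 83 74 33 87 | 206 203 206 206 203 202 191 62 201 198 201 202 201 200 196
134 | 209 209 205 182 77 73 78 78 60 38 34 33 35 48 79 81 82 81 46 54 | 206 205 206 207 207 204 194 58 12
[... 567 characters left out ...]
 116 113 116 117 115 119 116 119 | 89 87 91 87 89 72 39 41 35 46 96 115 113 116 113
158 | 83 79 84 81 85 82 88 102 120 119 104 103 106 119 119 102 100 106 119 117 | 89 91 88 89 88 71 40 38 38 48 88 91 89 100 100
162 | 86 85 86 84 82 83 81 90 92 94 95 93 94 94 95 92 115 174 154 178 | 168 172 161 90 88 70 39 40 40 48 90 93 90 88 89
166 | 82 83 82 82 77 78 82 84 89 93 90 95 92 94 94 91 161 176 176 177 | 80 84 83 83 84 69 38 38 36 46 83 83 86 81 84
170 | 81 82 84 80 81 78 77 85 118 118 118 119 119 117 117 118 201 203 201 203 | 81 84 86 84 82 80 39 40 41 42 81 84 82 83 80
(139, 150.6) [620.   49.5]
(148, 150) [625.2  49.8]
(150, 150) [626.4  49.8]
(152, 150) [627.5  49.8]
(259, 150) [689.1  49.7]
```

```bash
python3 -m jog '[[-0.012,0,0,0,0],[-0.026,0,0,0,0],[-0.04,0,0,0,0],[-0.052,0,0,0,0],[-0.06,0,0,0,0],[-0.06,0,0,0,0],[-0.06,0,0,0,0],[-0.06,0,0,0,0]]' 
python3 d.py w9.png
python3 - <<'E'
import cv2
im=cv2.imread('pics/w9.png')[130:290,300:500]
cv2.imwrite('pics/w9c.png',cv2.resize(cv2.convertScaleAbs(im,alpha=1.4,beta=15),None,fx=3.7,fy=3.7,interpolation=cv2.INTER_CUBIC))
E
```

```text
time: 15.0
tool_pos: [621.5, 111.7, 209.5]
tcp_rot: [179.9, -0.4, 10.2]
ft_force: [8.1, -0.5, -4.6]
finger_gap: 17.8
tcp [631.5  -1.3 209.5] [179.9  -0.4  10.2]
slide_pointer 0.88 [257.7 147.1] fix [629.3  51. ]
index_line 0.92 [241.1 148.5] fix [619.8  50.2]
index_line 0.62 [259.3 273.3] fix [629.9 -33.5]
slide_hook 0.64 [261.1 309.7] fix [631.1 -85.7]
slide_hook 0.62 [263.3 306.6] fix [632.9 -82.6]
```

View pics/w9c.png

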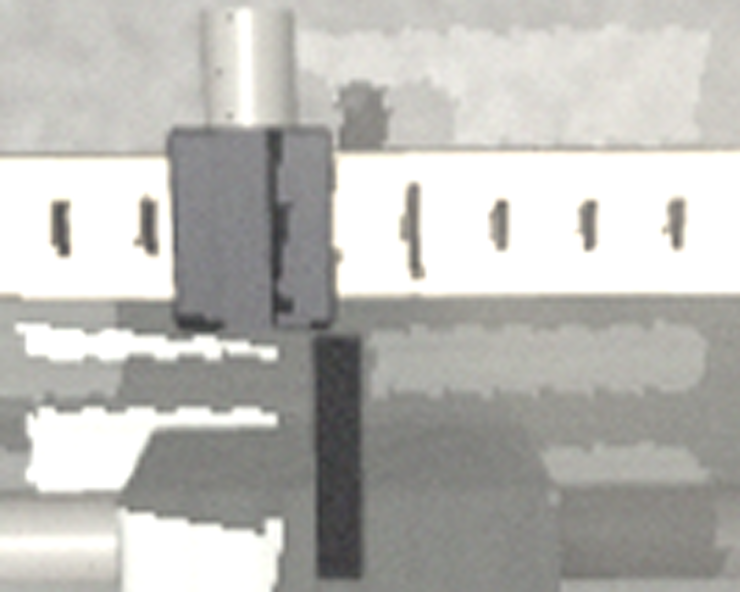

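The crop changes my reading of the index. The dark strip at x≈275 is only the raised blade's shaded side face; the blade's top spans x≈225–270. The pointer at x≈338 is therefore about 90 crop px short, or 9.3 mm, and the networks' difference is 9.5 mm. I pull the rest.

```bash
python3 -m jog '[[-0.004,0,0,0,0],[-0.007,0,0,0,0],[-0.0095,0,0,0,0],[-0.0095,0,0,0,0],[-0.0095,0,0,0,0],[-0.0095,0,0,0,0]]' 
python3 d.py w10.png
python3 - <<'E'
from h import *
s=shot('wrist'); g=cv2.cvtColor(s['image'],cv2.COLOR_RGB2GRAY)
for y in range(118,176,3): print(y,'|',*g[y,238:288])
for n in ('top','scene'):
    p=shot(n)
    for l in ('slide_pointer','index_line','slide_hook','weight_arch','weight'): print(n,l,[(np.round(q['uv'],1).tolist(),round(q['conf'],2)) for q in r.pinpoint(p,l)[:5]])
E
```

```text
time: 15.9
tool_pos: [613.1, 110.0, 209.5]
tcp_rot: [179.8, -0.5, 10.2]
ft_force: [6.9, 0.6, -6.1]
finger_gap: 17.9
tcp [622.9  -1.3 209.5] [179.8  -0.5  10.2]
slide_knob 0.84 [261.6 270.3] fix [622.5  -1.2]
slide_pointer 0.93 [257.  147.3] fix [620.4  50.7]
index_line 0.65 [257.1 149.6] fix [620.4  49.4]
index_line 0.2 [257.4 147.4] fix [620.6  50.7]
slide_hook 0.93 [260.8 311.3] fix [622.4 -87.4]
118 | 210 212 209 208 211 196 86 81 86 87 88 84 88 88 86 87 87 87 89 89 90 89 92 90 88 81 95 98 98 97 99 100 100 98 94 117 204 222 221 223 224 224 223 223 225 225 226 223 207 196
121 | 202 153 165 213 212 199 123 78 89 87 84 87 85 88 87 89 88 87 88 90 87 89 92 93 89 89 95 93 93 94 96 98 98 98 100 123 222 223 222 221 222 221 223 223 223 223 225 216 155 76
124 | 144 66 60 113 212 198 117 74 86 89 87 85 84 82 85 88 89 86 85 89 88 86 85 88 85 74 52 65 90 94 89 96 97 96 93 110 196 201 221 220 222 223 221 221 221 223 219 197 115 77
127 | 103 78 63 123 210 193 67 72 90 89 82 87 84 86 81 82 81 83 84 86 86 87 89 86 85 73 53 61 89 93 89 93 94 96 92 113 202 214 221 220 219 219 220 219 221 221 211 139
[... 2765 characters left out ...]
op index_line [([186.8, 170.9], 0.45)]
top slide_hook [([239.1, 162.7], 0.48)]
top weight_arch [([238.0, 163.8], 0.91), ([293.4, 197.3], 0.81), ([388.3, 163.7], 0.78), ([365.1, 223.7], 0.67)]
top weight [([240.4, 171.5], 0.92), ([355.3, 226.0], 0.77), ([294.3, 201.3], 0.7), ([377.6, 169.7], 0.65)]
scene slide_pointer [([300.7, 234.3], 0.61), ([154.8, 239.7], 0.53)]
scene index_line [([299.5, 238.5], 0.58)]
scene slide_hook [([250.6, 218.1], 0.64), ([302.9, 235.0], 0.34)]
scene weight_arch [([254.4, 222.9], 0.88), ([136.3, 167.4], 0.76), ([194.3, 143.5], 0.76), ([224.1, 188.1], 0.64), ([250.4, 212.8], 0.38)]
scene weight [([197.4, 160.7], 0.89), ([228.6, 206.9], 0.88), ([141.0, 184.8], 0.73)]
```

Pixel rows 142–148 put the pointer's centre at column 260.2 and the index blade's centre at 258.9. That leaves about 0.7 mm, which I correct and then recheck.

```bash
python3 -m jog '[[-0.001,0,0,0,0],[-0.001,0,0,0,0],[-0.001,0,0,0,0],[-0.001,0,0,0,0],[-0.001,0,0,0,0]]' 
python3 d.py w11.png
python3 - <<'E'
from h import *
s=shot('wrist'); g=cv2.cvtColor(s['image'],cv2.COLOR_RGB2GRAY)
for y in (139,142,144,145,146,148,151,160): print(y,'|',*g[y,248:274])
E
```

```text
time: 17.35
tool_pos: [613.0, 110.0, 209.5]
tcp_rot: [179.8, -0.6, 10.2]
ft_force: [7.2, 0.9, -5.9]
finger_gap: 18.2
tcp [622.8  -1.3 209.5] [179.8  -0.6  10.2]
slide_knob 0.81 [261.2 272.5] fix [622.3  -2.4]
slide_knob 0.19 [261.1 310.6] fix [622.2 -24.8]
slide_pointer 0.84 [257.7 147.5] fix [620.8  50.6]
index_line 0.74 [257.2 147.6] fix [620.5  50.6]
slide_hook 0.34 [259.6 306. ] fix [621.5 -82.1]
139 | 87 82 85 81 80 80 81 84 82 82 80 78 83 83 85 78 62 83 85 82 86 89 87 85 81 87
142 | 85 80 81 79 77 82 76 82 81 83 81 82 80 82 83 76 40 50 72 83 86 82 84 84 83 70
144 | 84 73 41 45 57 55 62 76 83 81 81 80 83 84 81 80 79 73 41 42 41 46 58 62 61 65
145 | 70 58 34 34 41 36 48 72 79 80 79 81 82 85 81 80 65 63 49 46 44 48 57 59 76 101
146 | 82 78 77 75 78 75 76 81 84 77 78 75 77 80 75 76 69 78 80 96 93 98 97 99 104 112
148 | 146 87 90 86 87 89 86 84 61 35 40 39 45 39 39 41 50 95 112 109 113 113 113 112 113 114
151 | 88 90 89 87 88 87 90 85 58 39 38 37 35 37 44 36 51 91 98 101 115 115 116 116 117 115
160 | 161 149 91 90 90 92 92 87 61 32 39 42 39 36 36 38 49 79 90 89 88 89 87 91 88 90
```

The arm gives about 1 mm under the spring, so I command a bit more.

```bash
python3 -m jog '[[-0.001,0,0,0,0],[-0.0018,0,0,0,0],[-0.0018,0,0,0,0],[-0.0018,0,0,0,0],[-0.0018,0,0,0,0]]' 
python3 d.py w12.png
python3 - <<'E'
from h import *
s=shot('wrist'); g=cv2.cvtColor(s['image'],cv2.COLOR_RGB2GRAY)
for y in (142,144,145,148,151,160): print(y,'|',*g[y,248:274])
E
```

```text
time: 18.2
tool_pos: [612.0, 109.9, 209.5]
tcp_rot: [179.8, -0.7, 10.2]
ft_force: [7.2, 0.8, -5.2]
finger_gap: 18.0
tcp [621.8  -1.3 209.5] [179.8  -0.7  10.2]
slide_knob 0.62 [261.6 271.7] fix [621.5  -2. ]
slide_pointer 0.6 [255.3 146.9] fix [618.5  51. ]
index_line 0.95 [259.1 150.2] fix [620.6  49.1]
index_line 0.41 [312.6 167.1] fix [652.1  39. ]
slide_hook 0.94 [264.9 311.7] fix [624.9 -87.9]
142 | 81 83 83 82 82 80 78 79 78 83 81 83 84 84 82 84 83 74 40 49 83 86 84 84 87 85
144 | 86 83 74 53 40 57 55 57 64 77 83 80 81 82 82 82 83 79 76 55 42 45 49 64 65 63
145 | 73 70 65 39 34 33 35 37 59 79 82 81 82 81 79 79 81 69 61 44 46 46 53 54 49 62
148 | 88 90 89 86 85 90 87 79 47 36 35 40 37 42 43 41 54 88 92 113 111 113 113 113 116 110
151 | 91 89 90 88 90 88 87 84 51 33 37 34 38 36 41 38 52 91 109 113 113 115 115 112 113 116
160 | 94 92 92 90 91 91 89 89 59 39 38 33 34 39 40 39 48 90 87 91 89 89 88 87 91 89
```

The pointer centre is at 260.1 and the index blade at 260.7, so they are level within about 0.3 mm. Last I triangulate the hanging weight, then hand in.

Run:
```python
from h import *
a=np.radians(10.3);ex=np.array([np.cos(a),np.sin(a)]);ey=np.array([-np.sin(a),np.cos(a)])
p=shot('top');q=shot('scene')
for l in ('weight_arch','weight_grip'):
    A=[x['uv'] for x in r.pinpoint(p,l)];B=[x['uv'] for x in r.pinpoint(q,l)]
    u=min(A,key=lambda v:abs(v[0]-238)+abs(v[1]-164));v=min(B,key=lambda v:abs(v[0]-252)+abs(v[1]-218))
    X=tri([(p,u),(q,v)]); print(l,np.round(u,1),np.round(v,1),np.round([X[:2]@ex,X[:2]@ey,X[2]],1))
s=r.sense(); print(s['time'],s['tool_pos'],s['ft_force'],s['finger_gap'])
r.hand_in()
```

```text
weight_arch [240.7 163.8] [254.  220.1] [620.9 -84.4 151.2]
weight_grip [295.2 195.1] [253.8 213.6] [ 519.5 -178.5    3.3]
18.85 [612.04476307 109.86134086 209.47248744] [ 7.14194642  1.40610136 -4.84756625] 18.298401048270073
the job is handed in; nothing more can be done
```

I hung the larger bare-steel weight on the slide's hook with the slide at home and let go of it. I then gripped the knob, pulled the slide about 68–69 mm to the index, and handed in at 18.9 s, still holding it there.

**Last checks:**
- **Pointer against index:** the last wrist image puts the pointer blade at column 260.1 and the index blade at 260.7, about 0.3 mm apart. The point network disagreed in that frame, by about 2 mm. In the two frames before, about 1 mm less pulled, it gave 0–0.3 mm, so I trusted the blade edges.
- **Weight on the hook:** the underside of its handle bar triangulates to 151 mm up and 84 mm to the hook side, against a seat at 149 and 85 mm. That fits it hanging on the seat. A second check on the grip post failed, because it matched two different weights in the two pictures.
- **Grip and pull:** the gripper held the knob at an opening of 18 mm, with about 7 N of spring force at the wrist, in line with the stated spring.
- **Everything else:** I did not touch any other object on purpose. I took no final picture to confirm they all stayed put.

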